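# Hang a slide rack on the drain pin by its side slot

### The job

Hang the steel slide rack on the pin of the drain stand so that it hangs free and upright, left alone and at rest: pick it up by the tab on top, bring its slot sideways over the pin between the two collars until the pin meets the slot's closed end, then lower it so that the pin sits in the notch above the slot. The pin's height is set by hand and known only to about two centimetres, so feel for it and be gentle: no forcing, no knocking, no dropping onto the pin, keep the rack upright all the way (it holds glass slides), and leave the timer, bottle, tube rack and petri dish where they are.

Things in the scene. Friction and masses are not known exactly. Their poses are not given: they have to be found in the camera images.
- slide_rack: Stainless slide rack, 0.26 to 0.4 kg, standing on the bench: basket 58 x 88 x 23 mm (x, y, z) with glass slides fixed in it, and in its middle an upright strap plate 6 mm thick, in the rack's y-z plane, y -46 to +30, top at z 120, with a side slot and a grip tab; 170 mm high in all. Origin: centre of the underside; z up, x through the plate. Rack coordinates below are in mm.
- rack_lip (a point): Rounded end of the slot's long upper lip, rack (0, -46, 95.5), at the lip's lower edge z = 95.5. The slot opens at the plate's -y edge and runs in +y. The lower lip (slot's lower edge, z = 84.5) reaches out only to y = -26, so between y -46 and -26 nothing lies under the upper lip down to the basket. The slot is 11 high for a pin of 8 diameter.
- rack_seat (a point): Where the pin's axis lies when seated: rack (0, 0, 100). The slot's closed end is a flat wall at y = +5.5. Before it, from y = -5.5 to +5.5, the slot widens upward into a notch with a V-shaped roof: lowered there, the rack sinks about 8.5 mm farther than with the upper lip resting on the pin, and the V centres the pin at y = 0.
- rack_grip (a point): Centre of the grip tab on top of the rack, 12 mm thick (x) by 36 mm (y) by 35 mm high: rack (0, 0, 152.5). Below it a neck 26 mm wide (y). Take it from above, the fingers closing along the rack's x.
- drain_stand: Fixed drain stand. Origin: centre of the underside, z up. Pan 170 x 130 mm (x, y), rim 14 mm high; post 194 mm high at x 64 to 78 mm; on it a carrier block 24 mm high, x 58 to 84 mm, with a stiff level steel pin, 8 mm diameter, at y = 0, that points to -x and ends at x = -32 mm. The rack hangs with its axes parallel to the stand's and comes on moving in the stand's -y.
- pin_mark (a point): Stand (-20, 0, 160) mm, axes as the stand's: middle of the pin's 14 mm bare length between two collars of 19 mm diameter, for the carrier's middle setting. True in x and y. But the carrier with the pin is clamped anywhere from 18 mm below to 18 mm above the mark and this reading does not follow it: the pin's real height must be felt (or seen).
- bench_timer: White bench timer, 68 x 40 x 58 mm, a bystander; origin at the centre of its underside.
- reagent_1: Small clear bottle with a screw cap, 47 x 56 x 100 mm, a bystander; origin at the centre of its underside.
- tube_rack: Small rack with capped tubes, 45 x 100 x 53 mm, a bystander; origin at the centre of its underside.
- petri_dish: Petri dish, 46 mm across, 14 mm high, a bystander in front; origin at the centre of its underside.

How it is judged:
On the way:
1. the rack is lifted more than 30 mm clear of the bench (height (world z) of slide_rack above 0.03 m), for 0.2 s.
At the end, for the whole second after the job is handed in: The rack hangs on the pin: its seat point within 6 mm along the pin and 4 mm sideways of the pin's mark and within the pin's range of heights (-22 to +21 mm), upright within 7 degrees, carried by the stand (more than 1 N), at rest (under 30 mm/s and 0.4 rad/s) (x of rack_seat in the frame of pin_mark between -0.006 and 0.006 m and y of rack_seat in the frame of pin_mark between -0.004 and 0.004 m and z of rack_seat in the frame of pin_mark between -0.022 and 0.021 m and angle between slide_rack's own z axis and vertical below 0.12 rad and contact force between slide_rack and drain_stand above 1 N and linear speed of slide_rack below 0.03 m/s and angular speed of slide_rack below 0.4 rad/s); the robot touches nothing.
It fails at once if the rack and the drain stand press on one another with more than 15 N (forcing, knocking or dropping) (contact force between slide_rack and drain_stand above 15 N).
It fails at once if the rack leans more than 10 degrees from upright (angle between slide_rack's own z axis and vertical above 0.175 rad).
It fails at once if the timer, bottle, tube rack or petri dish is shifted by more than 20 mm (distance of any of bench_timer, reagent_1, tube_rack, petri_dish from where it was at the start of the episode above 0.02 m).
It also fails if it takes over 48 s, if anything falls off the work surface, if the arm or the gripper's body presses on something with over 40 N, if the wrist force passes 120 N, or if a joint passes its speed limit or range.

### The arm

A 7-joint arm with a two-finger parallel gripper is mounted at the origin on a cart in front of the work surface, level with it; the furniture and walls round the work are solid. World frame = base frame: x ahead of the robot, y to its left, z up, the work surface at z = 0. Lengths are in m, angles in rad, forces in N, time in s.
With the tool pointing down it reaches from about 0.4 to 0.85 m from the base axis. Payload 10.4 kg.
Tool frame: the origin (TCP) lies midway between the tips of the shut fingers; the grasp point (between the pads) lies 19 mm behind it (ctrl.hold_point_z is the z of the grasp point in the tool frame, in m); z points along the fingers, y is the line along which they close (so a half turn about z gives the same grasp; the last joint's range is limited). The gripper opens to 85 mm and grips with 20 to 120 N. Pads are 22 mm wide; open, the fingers measure 114 mm over their backs; the gripper's body (76 mm by 85 mm) begins 54 mm behind the grasp point. The pads swing forward as they close: fully open they stand 13 mm farther back than shut.
Start: joints at [1.214, 0.332, -0.065, 1.46, 0.022, 1.35, -0.088], TCP at [0.205, -0.591, 0.21] pointing down, gripper open.
Joint ranges: [-2.6, 2.6], [-0.5, 2.12], [-1.47, 1.34], [0.16, 2.42], [-1.27, 4.41], [0.06, 2.06], [-2.6, 2.6]. Speed limits (rad/s): [2.22, 2.22, 2.79, 2.79, 3.14, 3.14, 3.14].

### API

Orientations are given as a rotation vector (axis times angle).
In Python, from plant import get_state, optics, workorder, ctrl gives the robot as it stands.
- The arm moves only by the shell command python3 -m crank 'ROWS' [FORCE]. ROWS is JSON, a list that holds one entry, the list of rows, each a list of 7 numbers: the closure, from -1 (fully open) to 1 (shut), then the shift along the tool's x, y, z in mm, then the turn, a rotation vector about the tool's x, y, z in rad. A call has 1 to 5 rows; each row is the pose to reach, as a shift and turn from the pose commanded when the call began, along the tool's axes at that moment; what a row does not reach only later rows make up. A row lasts 1/8 s, in which the tool goes at most 62.5 mm and 10.7 degrees, less where a joint would pass 70% of its speed; a pose out of reach is approached as far as the arm can. A call with a gripper value outside its range is refused whole. The fingers move at their own pace and stop on an object; FORCE is the grip in N (left out, the last holds). Time passes only in rows, so rows that repeat a pose let the fingers close. It gives the time, the measured TCP pose, the force, the opening and the grip force at its end, in the units of the state.
- get_state(): the state, without advancing time (a new reading comes with each control period).
- optics.get_image(name): name is "scene" or "side" or "wrist"; returns the picture (420x560x3 uint8, red, green, blue); there is no depth.
- optics.get_calibration(name): a dict with "intrinsics" (3x3 intrinsics, pixels), "extrinsics" (4x4, takes a point from camera to world coordinates). Camera axes: x right, y up, looking along -z (the intrinsics and any distortion apply to the point x, -y, -z); pixel columns grow to the right and rows downward; lengths in m; the calibration is good to about 2 mm. A picture is of the moment at which its call begins: read the wrist's pose just before it. get_calibration takes no time and is no camera call; for the wrist camera it gives the pose at the moment of the call.
- workorder.hand_in(): hands the job in; it is judged then, once.
The state is a dict: "time_s": time; "q": joint angles; "qd": joint speeds; "joint_efforts": joint torques, N m; "tcp_pos": TCP position; "orientation": TCP orientation; "ft_force": force on the tool from outside, world axes, zero at the start; "torque": the same for the moment, N m; "width": opening from 0.0 (shut) to 1.0 (fully open); "grip_force": force on a finger pad.
Only numpy, scipy, OpenCV 4.12 (cv2) and the standard library are available. Lean on these libraries where they do the work, as an engineer would, in place of code of your own. Each camera call takes 0.05 s, during which the arm holds its last target. There are 200 camera calls.

## Working session

There is one attempt and no reset: what is moved stays moved. The work goes in short steps, Python scripts to look and compute and a shell command to move; the robot and the scene stay as the last step left them, time stands still between calls to the robot, and variables do not carry over. Pictures are saved under pics/ and viewed, at most 10 in all, crops included, and the job is handed in when it is done.

```bash
ls; mkdir -p pics; python3 - <<'E'
from plant import get_state, optics, workorder, ctrl
import cv2,numpy as np
s=get_state();print({k:np.round(v,3).tolist() for k,v in s.items()},ctrl.hold_point_z)
for n in ["scene","side"]:
    im=optics.get_image(n);cv2.imwrite(f"pics/{n}0.png",im[:,:,::-1])
    c=optics.get_calibration(n);print(n,np.round(c["intrinsics"],1).tolist(),np.round(c["extrinsics"],4).tolist(),c.keys())
E
```

```text
pics
{'time_s': 0.0, 'q': [1.214, 0.333, -0.065, 1.461, 0.022, 1.35, -0.089], 'qd': [0.0, 0.0, -0.001, -0.001, -0.001, 0.001, -0.002], 'joint_efforts': [0.001, -62.545, 0.05, -39.16, 0.016, 0.01, -0.0], 'tcp_pos': [0.205, -0.59, 0.209], 'orientation': [-3.097, -0.522, 0.001], 'ft_force': [-0.113, 0.598, 0.32], 'torque': [0.008, 0.007, 0.003], 'grip_force': 0.0, 'width': 1.002} -0.0187
scene [[514.1, 0.0, 272.1], [0.0, 514.1, 208.4], [0.0, 0.0, 1.0]] [[-0.8459, 0.3461, -0.4058, 0.1571], [-0.5332, -0.5701, 0.6251, 0.6131], [-0.015, 0.7451, 0.6668, 0.7938], [0.0, 0.0, 0.0, 1.0]] dict_keys(['intrinsics', 'extrinsics'])
side [[416.1, 0.0, 279.0], [0.0, 416.1, 198.5], [0.0, 0.0, 1.0]] [[-0.9127, 0.2359, -0.3338, 0.2408], [-0.408, -0.4787, 0.7774, 0.7876], [0.0236, 0.8457, 0.5331, 0.6704], [0.0, 0.0, 0.0, 1.0]] dict_keys(['intrinsics', 'extrinsics'])
```

View pics/scene0.png

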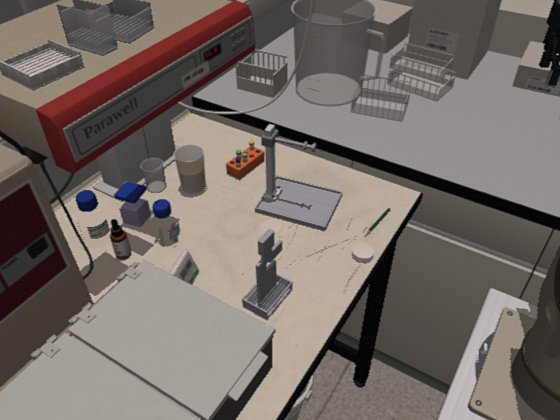

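View pics/side0.png

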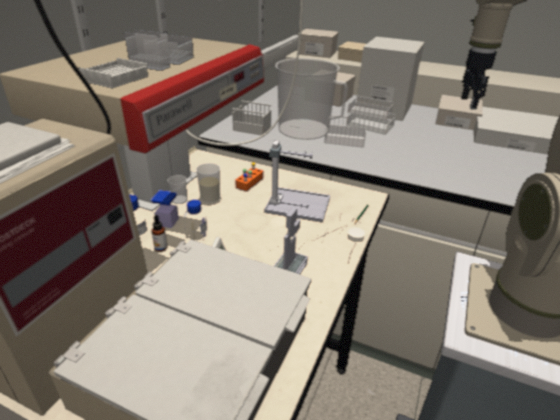

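The scene view shows the rack at about (267,275), with its tab top near (268,236). The stand pan is at about (300,200), the post top at (268,128), and the pin runs to (315,147). In the side view the rack is at about (291,240). Next I'll zoom in on the scene view.

```bash
python3 - <<'E'
import cv2,numpy as np
a=cv2.imread("pics/scene0.png")[115:325,225:385]
a=cv2.resize(a,None,fx=2.85,fy=2.85,interpolation=cv2.INTER_CUBIC)
b=cv2.imread("pics/side0.png")[130:285,250:340]
b=cv2.resize(b,(int(90*3.8),int(155*3.8)),interpolation=cv2.INTER_CUBIC)
h=max(a.shape[0],b.shape[0]);p=lambda i:cv2.copyMakeBorder(i,0,h-i.shape[0],0,0,0)
o=np.hstack([p(a),p(b)]);print(o.shape,a.shape);cv2.imwrite("pics/z0.png",o[:, :800])
E
```

```text
(598, 798, 3) (598, 456, 3)
```

View pics/z0.png

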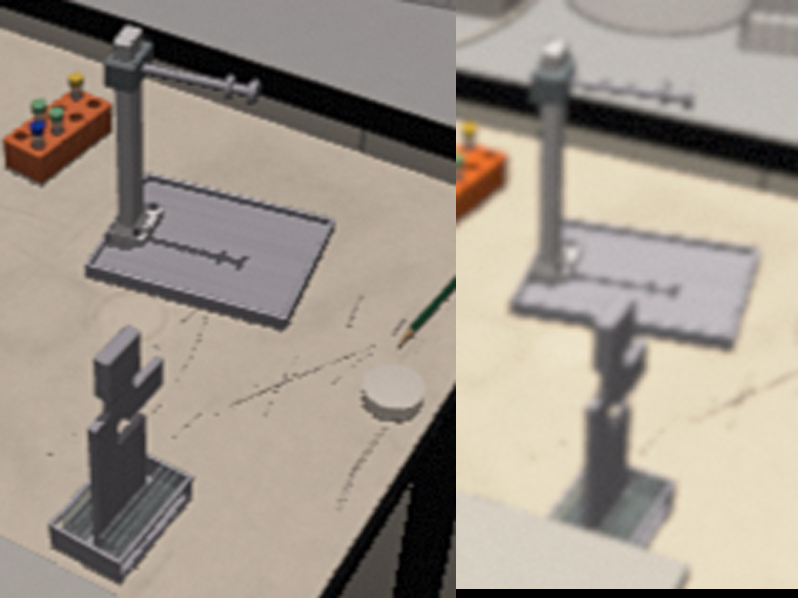

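The zoom shows the pan rim corners at (88,267), (287,318), (333,220) and (150,178). The basket rim corners are at (52,527), (122,563) and (192,485). The tab top is near (118,345), the lip tip at (162,365), and the collars at (229,83) and (252,90).

```bash
cat >h.py <<'E'
import numpy as np
from plant import get_state, optics
from scipy.spatial.transform import Rotation as R
def ray(n,px,c=None):
    c=c or optics.get_calibration(n);K=np.array(c["intrinsics"]);T=np.array(c["extrinsics"])
    d=np.linalg.solve(K,[px[0],px[1],1.]);d=T[:3,:3]@(d*[1,-1,-1]);return T[:3,3],d
def plane(n,px,z,c=None):
    o,d=ray(n,px,c);return o+d*(z-o[2])/d[2]
def vplane(n,px,p,nrm,c=None):
    o,d=ray(n,px,c);return o+d*(np.dot(np.array(p)-o,nrm)/np.dot(d,nrm))
E
python3 - <<'E'
from h import *
np.set_printoptions(precision=4,suppress=True)
S=lambda u,v:(225+u/2.85-.3,115+v/2.85-.3)
Z=lambda u,v:(250+(u-456)/3.8-.3,130+v/3.8-.3)
P=[plane("scene",S(*p),.014) for p in [(88,267),(287,318),(333,220),(150,178)]]
print(np.array(P),"len",[np.linalg.norm(P[i]-P[i-1]) for i in range(4)]);c=np.mean(P,0)
ex=(P[0]-P[1])+(P[3]-P[2]);ys=np.arctan2(ex[1],ex[0]);print("stand",c,"yaw",ys, "yaw from y", [np.arctan2(-(v)[0],(v)[1]) for v in (P[1]-P[2],P[0]-P[3])])
e=np.array([np.cos(ys),np.sin(ys),0]);n=np.array([-e[1],e[0],0])
mark=c*[1,1,0]+e*-.020;print("mark",mark)
for f,n_ in((S,"scene"),):
  for q in[(229,83),(252,90),(148,72)]:
    X=vplane(n_,f(*q),mark,n);print("pin",X,"stand x",(X-c)@e)
X=[vplane("side",Z(*q),mark,n) for q in[(660,95),(687,100),(583,85)]];print(np.array(X),[(x-c)@e for x in X])
B=[plane("scene",S(*p),.023) for p in [(52,527),(122,563),(192,485)]]
print("rack rim",np.array(B),np.linalg.norm(B[1]-B[0]),np.linalg.norm(B[2]-B[1]))
v=B[1]-B[2];print("rack c",(B[0]+B[2])/2,"yaw",np.arctan2(-v[0],v[1]),"x edge yaw",np.arctan2(*(B[0]-B[1])[1::-1]))
print("tabtop",plane("scene",S(118,344),.17), plane("side",Z(618,318),.17),"lip",plane("scene",S(162,363),.0955))
s=get_state();print(R.from_rotvec(s["orientation"]).as_matrix())
E
```

```text
[[ 0.6638 -0.0984  0.014 ]
 [ 0.5008 -0.1288  0.014 ]
 [ 0.523  -0.2519  0.014 ]
 [ 0.6817 -0.2212  0.014 ]] len [np.float64(0.12409569446224533), np.float64(0.1657885093747132), np.float64(0.12511539614593292), np.float64(0.16157926337594533)]
stand [ 0.5923 -0.1751  0.014 ] yaw 0.18767735417617007 yaw from y [np.float64(0.17830181026375866), np.float64(0.14429174161803876)]
mark [ 0.5727 -0.1788  0.    ]
pin [ 0.584  -0.1767  0.1733] stand x -0.008505235787785627
pin [ 0.5664 -0.18    0.1714] stand x -0.026381588033838926
pin [ 0.6469 -0.1647  0.168 ] stand x 0.05557496929167409
[[ 0.5862 -0.1762  0.1693]
 [ 0.5669 -0.1799  0.168 ]
 [ 0.6418 -0.1657  0.1696]] [np.float64(-0.006256983004472714), np.float64(-0.0259266263348802), np.float64(0.05030079113537281)]
rack rim [[0.536  0.1363 0.023 ]
 [0.481  0.1366 0.023 ]
 [0.4755 0.0575 0.023 ]] 0.054960495057078194 0.07933051538394678
rack c [0.5057 0.0969 0.023 ] yaw -0.0702146346834737 x edge yaw -0.005197073835747004
tabtop [0.5084 0.0926 0.17  ] [0.5042 0.0999 0.17  ] lip [0.5157 0.0303 0.0955]
[[ 0.9448  0.3277 -0.0004]
 [ 0.3277 -0.9448  0.0012]
 [-0.     -0.0013 -1.    ]]
```

Measurements agree with the given sizes:
- **Rack:** centre near (0.507, 0.096), yaw about -0.04.
- **Mark:** (0.573, -0.179).
- **Stand:** yaw about 0.17.
- **Pin:** height about 0.170.

I'm setting out now.

```bash
python3 -m crank '[[[-1,48,-34,-16,0,0,-0.16],[-1,96,-68,-32,0,0,-0.32],[-1,143,-102,-48,0,0,-0.48],[-1,191,-137,-64,0,0,-0.64],[-1,239,-171,-80,0,0,-0.8]]]'; python3 - <<'E'
from h import *
s=get_state();r=R.from_rotvec(s["orientation"]);m=r.as_matrix();print(s["tcp_pos"],np.arctan2(m[1,0],m[0,0]))
print(r.inv().apply(np.array([.490,.075,.32])-s["tcp_pos"])*1e3)
E
```

```text
time_s: 0.72
tcp_pos: [0.3752, -0.3488, 0.2901]
orientation: [-2.646, -1.694, 0.0]
ft_force: [1.1, -1.1, -0.2]
width: 1.002
grip_force: 0.0
[ 0.37523457 -0.34881371  0.29005678] 1.1390140715463002
[432.93853218 -73.13580644 -30.01896236]
```

```bash
python3 -m crank '[[[-1,60,-10,-6,0,0,-0.08],[-1,120,-20,-12,0,0,-0.16],[-1,180,-30,-18,0,0,-0.24],[-1,240,-40,-24,0,0,-0.32],[-1,300,-50,-30,0,0,-0.39]]]'; python3 - <<'E'
from h import *
s=get_state();r=R.from_rotvec(s["orientation"]);m=r.as_matrix();print(s["tcp_pos"],np.arctan2(m[1,0],m[0,0]))
print(r.inv().apply(np.array([.507,.080,.33])-s["tcp_pos"])*1e3)
E
```

```text
time_s: 1.35
tcp_pos: [0.4562, -0.0558, 0.3198]
orientation: [2.27, 2.171, -0.001]
ft_force: [0.6, -0.4, 0.7]
width: 0.998
grip_force: 0.0
[ 0.45622044 -0.05577052  0.31979129] 1.5259850360311757
[137.90364843  44.64669891 -10.2797294 ]
```

```bash
python3 -m crank '[[[-1,46,15,-3,0,0,0],[-1,92,30,-6,0,0,0],[-1,138,45,-10,0,0,0],[-1,138,45,-10,0,0,0]]]'; python3 - <<'E'
from h import *;import cv2
s=get_state();c=optics.get_calibration("wrist");im=optics.get_image("wrist");print(s["tcp_pos"],s["orientation"])
cv2.imwrite("pics/w1.png",im[:,:,::-1]);np.save("w1.npy",c["extrinsics"]);print(np.round(c["extrinsics"],3),np.round(c["intrinsics"]))
E
```

```text
time_s: 1.85
tcp_pos: [0.5076, 0.0822, 0.3295]
orientation: [-2.265, -2.175, -0.001]
ft_force: [0.2, -0.6, -0.5]
width: 1.0
grip_force: 0.0
[0.50762889 0.08215248 0.32948081] [-2.26483514e+00 -2.17455983e+00 -1.48467709e-03]
[[ 0.999  0.037  0.013  0.51 ]
 [-0.039  0.947  0.318  0.165]
 [-0.    -0.318  0.948  0.493]
 [ 0.     0.     0.     1.   ]] [[292.   0. 273.]
 [  0. 292. 217.]
 [  0.   0.   1.]]
```

View pics/w1.png

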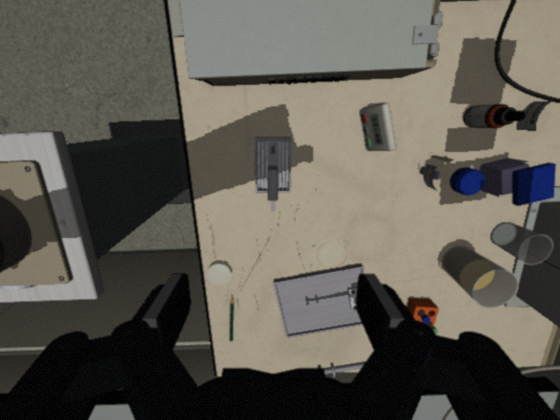

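The wrist view shows the basket at about (257..291, 137..191), the tab near (272,150), the lip tip at about (273,208) and the pan corners around (275,281) and (286,334). I'll take one crop for accurate readings.

```bash
python3 - <<'E'
import cv2,numpy as np
a=cv2.imread("pics/w1.png")
c=np.hstack([cv2.resize(a[125:225,240:310],None,fx=6,fy=6,interpolation=cv2.INTER_CUBIC)[:600],cv2.copyMakeBorder(cv2.resize(a[255:345,265:375],None,fx=3.4,fy=3.4,interpolation=cv2.INTER_CUBIC),0,600-306,0,0,0)])
print(c.shape);cv2.imwrite("pics/w1z.png",c)
E
```

```text
(600, 794, 3)
```

View pics/w1z.png

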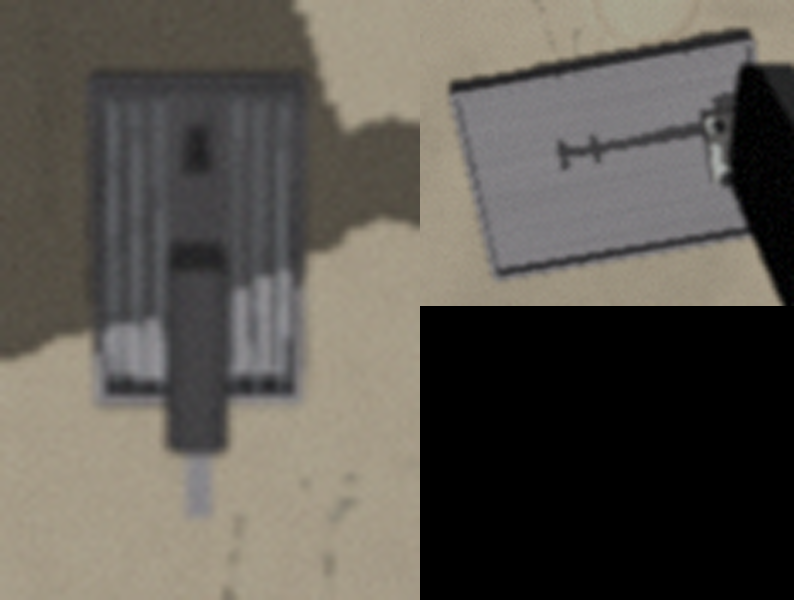

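```bash
python3 - <<'E'
from h import *
np.set_printoptions(precision=4,suppress=True)
c=dict(optics.get_calibration("wrist"));c["extrinsics"]=np.load("w1.npy")
A=lambda u,v:(240+u/6-.4,125+v/6-.4);B=lambda u,v:(265+(u-420)/3.4-.35,255+v/3.4-.35)
w=lambda p,z:plane("wrist",p,z,c)
b=[w(A(*p),.023) for p in[(92,74),(305,74),(300,400),(97,401)]];print(np.array(b),"c",np.mean(b,0),"len",np.linalg.norm(b[0]-b[1]),np.linalg.norm(b[1]-b[2]))
v=b[0]+b[1]-b[2]-b[3];print("yaw",np.arctan2(-v[0],v[1]))
t=[w(A(*p),.17) for p in[(167,270),(227,270),(228,452),(167,452)]];print("tab",np.mean(t,0),np.linalg.norm(t[0]-t[3]));v=t[0]+t[1]-t[2]-t[3];print("yaw",np.arctan2(-v[0],v[1]))
print("lip",w(A(200,517),.12))
q=[w(B(*p),.014) for p in[(450,88),(748,32),(498,272)]];print("pan",np.array(q),np.linalg.norm(q[0]-q[1]),np.linalg.norm(q[0]-q[2]))
v=q[1]-q[0];print("stand c",(q[1]+q[2])/2,"yaw",np.arctan2(v[1],v[0]),np.arctan2(-(q[0]-q[2])[0],(q[0]-q[2])[1]))
s=get_state();r=R.from_rotvec(s["orientation"]);m=r.as_matrix();print(np.arctan2(m[1,0],m[0,0]))
g=np.mean(t,0);g[2]=.1525-.0187;print(r.inv().apply(g-s["tcp_pos"])*1e3)
E
```

```text
[[0.4808 0.1388 0.023 ]
 [0.536  0.1366 0.023 ]
 [0.5329 0.05   0.023 ]
 [0.477  0.0519 0.023 ]] c [0.5067 0.0943 0.023 ] len 0.05527019787706278 0.08669394263880693
yaw -0.0396400394060707
tab [0.5066 0.0938 0.17  ] 0.03479344789476533
yaw -0.037137183829758856
lip [0.5053 0.0477 0.12  ]
pan [[ 0.4996 -0.1221  0.014 ]
 [ 0.6613 -0.094   0.014 ]
 [ 0.5231 -0.2466  0.014 ]] 0.1641817582484421 0.12669916589321015
stand c [ 0.5922 -0.1703  0.014 ] yaw 0.17162370385687586 0.18648247036266136
1.5271722563258086
[ 13.9122  -1.3927 195.4876]
```

Both views agree: rack at (0.5066, 0.094), yaw -0.038; stand centre about (0.592, -0.172), yaw about 0.18. I'll descend onto the tab.

```bash
python3 -m crank '[[[-1,14,-1,45,0,0,-0.006],[-1,14,-1,90,0,0,-0.006],[-1,14,-1,140,0,0,-0.006],[-1,14,-1,180,0,0,-0.006],[-1,14,-1,194,0,0,-0.006]]]' && python3 -m crank '[[[-0.2,0,0,0,0,0,0],[0.3,0,0,0,0,0,0],[0.6,0,0,0,0,0,0],[1,0,0,0,0,0,0],[1,0,0,0,0,0,0]]]' 60 && python3 -m crank '[[[1,0,0,0,0,0,0],[1,0,0,0,0,0,0]]]'
```

```text
time_s: 2.52
tcp_pos: [0.506, 0.0903, 0.1336]
orientation: [-2.267, -2.172, 0.005]
ft_force: [-0.2, -0.3, 0.9]
width: 0.998
grip_force: 0.0
time_s: 3.15
tcp_pos: [0.5078, 0.0922, 0.1366]
orientation: [2.266, 2.175, 0.001]
ft_force: [-1.3, -0.4, 4.8]
width: 0.119
grip_force: 59.7
time_s: 3.4
tcp_pos: [0.5078, 0.0922, 0.1366]
orientation: [2.266, 2.175, 0.001]
ft_force: [-2.0, -0.4, 6.2]
width: 0.116
grip_force: 59.7
```

```bash
python3 -m crank '[[[1,0,0,-10,0,0,0],[1,0,0,-30,0,0,0],[1,0,0,-60,0,0,0],[1,0,0,-90,0,0,0],[1,0,0,-110,0,0,0]]]' && python3 - <<'E'
from h import *
s=get_state();r=R.from_rotvec(s["orientation"]);m=r.as_matrix();a=np.arctan2(m[1,0],m[0,0]);print(s["tcp_pos"],a,m[:,2],s["ft_force"])
print(r.inv().apply(np.array([.554,-.068,s["tcp_pos"][2]])-[.5078,.094,s["tcp_pos"][2]])*1e3)
E
```

```text
time_s: 4.03
tcp_pos: [0.5074, 0.0922, 0.2473]
orientation: [2.266, 2.175, 0.001]
ft_force: [0.4, -0.3, -4.3]
width: 0.117
grip_force: 58.8
[0.50735667 0.09223188 0.24732932] 1.5300636563585872 [ 9.12584906e-04 -8.49024496e-05 -9.99999580e-01] [ 0.44281021 -0.27261318 -4.28329212]
[-1.59984298e+02  5.27585179e+01  5.59156195e-02]
```

```bash
python3 -m crank '[[[1,-25,8,0,0,0,-0.03],[1,-65,21,0,0,0,-0.09],[1,-105,35,0,0,0,-0.15],[1,-143,47,0,0,0,-0.2],[1,-160,53,0,0,0,-0.216]]]' && python3 -m crank '[[[1,0,0,0,0,0,0],[1,0,0,0,0,0,0]]]'; python3 - <<'E'
from h import *;import cv2
s=get_state();c=optics.get_calibration("wrist");im=optics.get_image("wrist");m=R.from_rotvec(s["orientation"]).as_matrix();print(s["tcp_pos"],np.arctan2(m[1,0],m[0,0]),m[:,2],s["ft_force"])
cv2.imwrite("pics/w2.png",im[:,:,::-1]);np.save("w2.npy",c["extrinsics"])
im=optics.get_image("scene");cv2.imwrite("pics/s2.png",im[:,:,::-1])
o=np.zeros((600,800,3),np.uint8);o[:420,:420]=cv2.imread("pics/w2.png")[:,70:490];o[:600,420:800]=cv2.resize(cv2.imread("pics/s2.png")[95:295,225:352],(380,600),interpolation=cv2.INTER_CUBIC)
cv2.imwrite("pics/c2.png",o)
E
```

```text
time_s: 4.65
tcp_pos: [0.5536, -0.073, 0.2455]
orientation: [-2.021, -2.404, 0.001]
ft_force: [-0.7, 1.1, -4.0]
width: 0.121
grip_force: 58.9
time_s: 4.9
tcp_pos: [0.5535, -0.0684, 0.2458]
orientation: [-2.017, -2.408, -0.001]
ft_force: [0.3, 0.8, -4.6]
width: 0.117
grip_force: 58.9
[ 0.55346394 -0.0684142   0.24584486] 1.746932984659798 [-1.56346676e-04  6.51838496e-04 -9.99999775e-01] [ 0.27664193  0.7579223  -4.62283706]
```

View pics/c2.png

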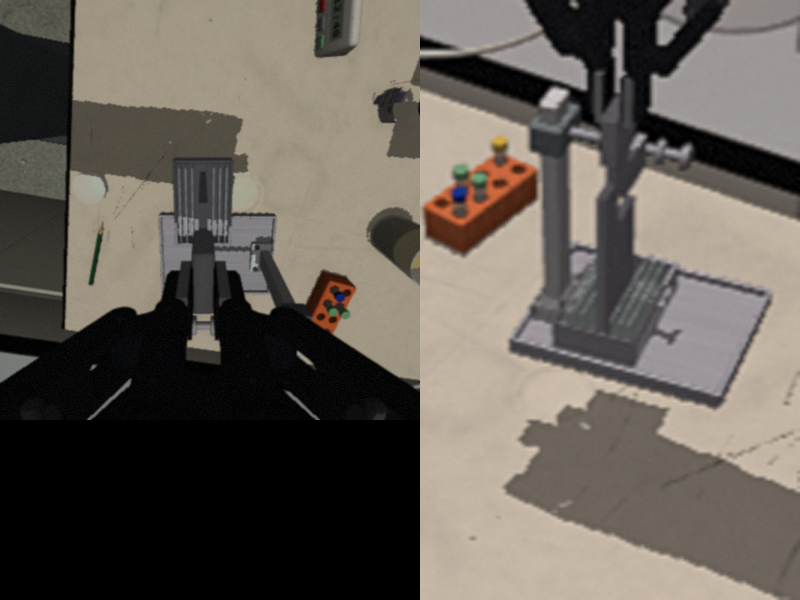

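The wrist crop shows the pin with both collars between the fingers at (203,325), and the plate and tab at (204,260). The pan edges look parallel to the image axes. I'll zoom in there.

```bash
python3 - <<'E'
import cv2,numpy as np
a=cv2.imread("pics/w2.png");
l=cv2.resize(a[150:300,215:365],None,fx=3.3,fy=3.3,interpolation=cv2.INTER_CUBIC)
l=cv2.copyMakeBorder(l,0,600-l.shape[0],0,0,0)
r=cv2.resize(a[225:365,248:300],None,fx=4.28,fy=4.28,interpolation=cv2.INTER_CUBIC);r=np.clip(r.astype(float)*1.4,0,255).astype(np.uint8)
r=cv2.copyMakeBorder(r,0,max(0,600-r.shape[0]),0,0,0)[:600]
o=np.hstack([l,r]);print(l.shape,o.shape);cv2.imwrite("pics/z2.png",o)
E
```

```text
(600, 495, 3) (600, 718, 3)
```

View pics/z2.png

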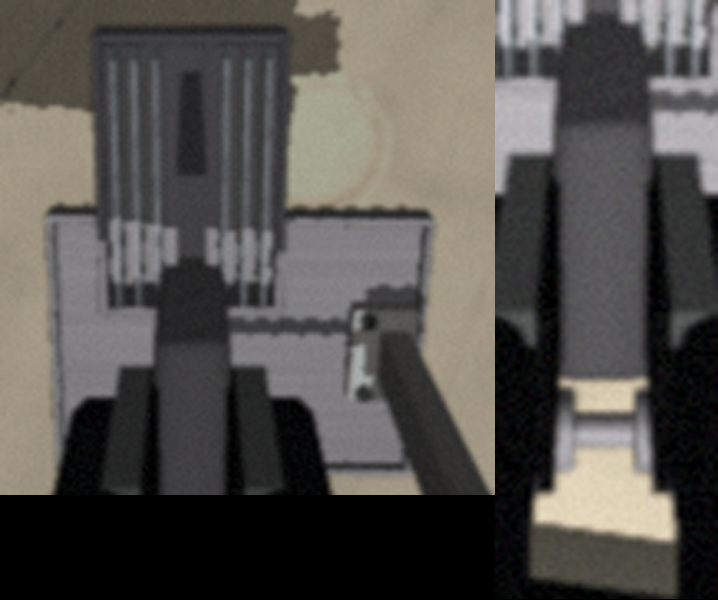

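The right zoom shows the bare pin from x=573 to 637, centre (604,430). The tab top spans 557 to 652, so it is centred on the bare length. In the left zoom the pan's near corners are at (48,212) and (432,212).

```bash
python3 - <<'E'
from h import *
np.set_printoptions(precision=4,suppress=True)
c=dict(optics.get_calibration("wrist"));c["extrinsics"]=np.load("w2.npy")
A=lambda u,v:(215+u/3.3-.35,150+v/3.3-.35);B=lambda u,v:(248+(u-495)/4.28-.4,225+v/4.28-.4)
w=lambda p,z:plane("wrist",p,z,c)
p,q=w(A(48,212),.014),w(A(432,212),.014);print(p,q,np.linalg.norm(p-q),"yaw",np.arctan2(*(q-p)[1::-1]))
yaw=.177;e=np.array([np.cos(yaw),np.sin(yaw),0]);n=np.array([-e[1],e[0],0])
mid=(p+q)/2;print("stand c",mid-.065*n,"mark",mid-.065*n-.02*e)
for z in(.165,.170,.175):
  P=w(B(605,430),z);print("pin bare mid",P,"bare len",np.linalg.norm(w(B(573,430),z)-w(B(637,430),z)))
t=[w(B(557,378),.279-.1366+.03),w(B(647,378),.279-.1366+.03)]
z0=.2458-.1366
tt=[w(B(*k),z0+.17) for k in[(560,123),(650,123),(650,378),(557,378)]];T=np.mean(tt,0);print("tab top",T,np.linalg.norm(tt[0]-tt[3]));v=tt[0]+tt[1]-tt[2]-tt[3];print("rack yaw",np.arctan2(-v[0],v[1]))
bb=[w(A(*k),z0+.023) for k in[(94,32),(290,32)]];print("basket edge",np.array(bb),np.arctan2(*(bb[1]-bb[0])[1::-1]))
for z in(.17,):
  d=w(B(605,430),z)-T;print("pin in rack x,y",d@e,d@n)
E
```

```text
[ 0.4995 -0.1251  0.014 ] [ 0.6627 -0.0958  0.014 ] 0.16588302510926972 yaw 0.1773992423465972
stand c [ 0.5926 -0.1744  0.014 ] mark [ 0.5729 -0.178   0.014 ]
pin bare mid [ 0.5733 -0.1818  0.165 ] bare len 0.015111879519615224
pin bare mid [ 0.5726 -0.1778  0.17  ] bare len 0.014802770854278701
pin bare mid [ 0.5719 -0.1739  0.175 ] bare len 0.014493662188942285
tab top [ 0.5522 -0.0661  0.2792] 0.03480271655771407
rack yaw 0.17260294345440702
basket edge [[ 0.5169 -0.0279  0.1322]
 [ 0.5718 -0.0181  0.1322]] 0.1774417406556172
pin in rack x,y 0.0003757323931657951 -0.11362094183068483
```

Everything agrees: pin axis at about z 0.170, already centred along x, and yaw matched. The pin lies at rack y of about -113. I'll move the lip over the pin and then lower toward it.

```bash
python3 -m crank '[[[1,-10,0,0,0,0,0],[1,-28,0,0,0,0,0],[1,-48,0,0,0,0,0],[1,-66,0,0,0,0,0],[1,-76,0,0,0,0,0]]]' && python3 -m crank '[[[1,0,0,4,0,0,0],[1,0,0,10,0,0,0],[1,0,0,16,0,0,0],[1,0,0,20,0,0,0],[1,0,0,20,0,0,0]]]' &&  python3 -m crank '[[[1,0,0,0,0,0,0],[1,0,0,0,0,0,0]]]'
```

```text
time_s: 5.62
tcp_pos: [0.567, -0.1469, 0.2454]
orientation: [-2.021, -2.405, 0.0]
ft_force: [-0.3, 1.0, -4.1]
width: 0.12
grip_force: 58.9
time_s: 6.25
tcp_pos: [0.5668, -0.1446, 0.2254]
orientation: [-2.018, -2.407, 0.0]
ft_force: [-0.3, -0.2, -4.1]
width: 0.122
grip_force: 58.9
time_s: 6.5
tcp_pos: [0.5671, -0.1448, 0.226]
orientation: [2.018, 2.407, 0.0]
ft_force: [0.7, 0.2, -4.2]
width: 0.122
grip_force: 58.9
```

```bash
python3 -m crank '[[[1,0,0,1.5,0,0,0],[1,0,0,3,0,0,0],[1,0,0,4.5,0,0,0],[1,0,0,6,0,0,0],[1,0,0,6,0,0,0]]]'
```

```text
time_s: 7.12
tcp_pos: [0.5669, -0.1448, 0.2195]
orientation: [-2.019, -2.407, 0.0]
ft_force: [-0.1, 0.1, -3.5]
width: 0.119
grip_force: 58.8
```

```bash
python3 -m crank '[[[1,0,0,0.7,0,0,0],[1,0,0,1.4,0,0,0],[1,0,0,2,0,0,0],[1,0,0,2,0,0,0]]]'
```

```text
time_s: 7.62
tcp_pos: [0.5669, -0.1448, 0.2176]
orientation: [-2.019, -2.407, 0.0]
ft_force: [-0.7, -0.7, -3.5]
width: 0.121
grip_force: 58.9
```

```bash
python3 -m crank '[[[1,0,0,0.5,0,0,0],[1,0,0,1,0,0,0],[1,0,0,1,0,0,0]]]'
```

```text
time_s: 8.0
tcp_pos: [0.567, -0.1448, 0.2167]
orientation: [2.019, 2.407, -0.0]
ft_force: [-0.2, -0.6, -3.9]
width: 0.119
grip_force: 58.9
```

```bash
python3 -m crank '[[[1,0,0,0.5,0,0,0],[1,0,0,1,0,0,0],[1,0,0,1,0,0,0]]]'
```

```text
time_s: 8.38
tcp_pos: [0.5669, -0.1448, 0.2157]
orientation: [-2.019, -2.407, 0.0]
ft_force: [0.0, -0.2, -3.1]
width: 0.122
grip_force: 58.9
```

```bash
python3 -m crank '[[[1,0,0,0.5,0,0,0],[1,0,0,1,0,0,0],[1,0,0,1,0,0,0]]]'
```

```text
time_s: 8.75
tcp_pos: [0.5669, -0.1448, 0.2147]
orientation: [2.019, 2.407, -0.0]
ft_force: [-0.2, 0.5, -3.7]
width: 0.119
grip_force: 58.9
```

```bash
python3 -m crank '[[[1,0,0,0.5,0,0,0],[1,0,0,1,0,0,0],[1,0,0,1,0,0,0]]]'
```

```text
time_s: 9.12
tcp_pos: [0.5669, -0.1448, 0.2136]
orientation: [-2.019, -2.407, 0.0]
ft_force: [-0.4, -0.3, -4.1]
width: 0.123
grip_force: 58.9
```

```bash
python3 -m crank '[[[1,0,0,0.5,0,0,0],[1,0,0,1,0,0,0],[1,0,0,1,0,0,0]]]'
```

```text
time_s: 9.5
tcp_pos: [0.567, -0.1448, 0.2127]
orientation: [2.019, 2.407, -0.0]
ft_force: [-0.2, -0.1, -3.3]
width: 0.117
grip_force: 58.9
```

```bash
python3 -m crank '[[[1,0,0,0.5,0,0,0],[1,0,0,1,0,0,0],[1,0,0,1,0,0,0]]]'
```

```text
time_s: 9.88
tcp_pos: [0.5671, -0.1446, 0.2121]
orientation: [2.018, 2.407, 0.0]
ft_force: [0.1, 1.3, -0.3]
width: 0.114
grip_force: 59.4
```

```bash
python3 - <<'E'
import cv2
from plant import optics
im=optics.get_image("scene");cv2.imwrite("pics/s3.png",cv2.resize(im[100:260,230:350,::-1],(450,600),interpolation=cv2.INTER_CUBIC))
E
```

```text
(no output)
```

View pics/s3.png

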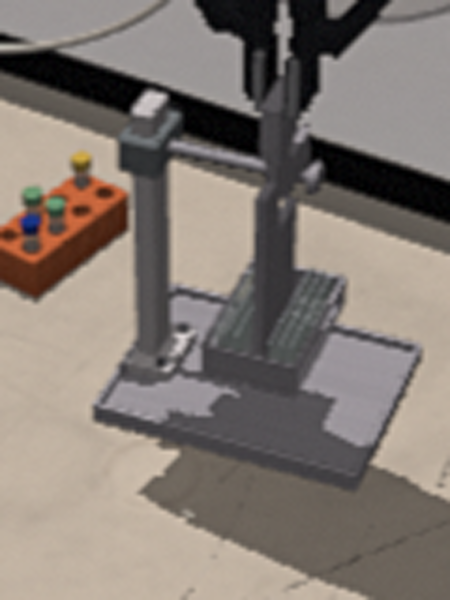

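Contact felt: fz changed by about +3.4 N at TCP z of about 0.2122, so the pin axis is at about 0.167. The picture shows the lip over the pin between the collars. I'll raise 2 mm to centre the slot and slide on.

```bash
python3 -m crank '[[[1,0,0,-1,0,0,0],[1,0,0,-2,0,0,0],[1,0,0,-2,0,0,0]]]' && python3 -m crank '[[[1,-2,0,0,0,0,0],[1,-5,0,0,0,0,0],[1,-8,0,0,0,0,0],[1,-11,0,0,0,0,0],[1,-13,0,0,0,0,0]]]'
```

```text
time_s: 10.3
tcp_pos: [0.5669, -0.1449, 0.2135]
orientation: [-2.019, -2.407, 0.0]
ft_force: [0.7, 0.5, -3.9]
width: 0.114
grip_force: 58.9
time_s: 10.92
tcp_pos: [0.5692, -0.1579, 0.2137]
orientation: [2.019, 2.407, -0.0]
ft_force: [0.4, -0.2, -4.0]
width: 0.118
grip_force: 58.9
```

```bash
python3 -m crank '[[[1,-3,0,0,0,0,0],[1,-6,0,0,0,0,0],[1,-9,0,0,0,0,0],[1,-11,0,0,0,0,0],[1,-12,0,0,0,0,0]]]'
```

```text
time_s: 11.55
tcp_pos: [0.5713, -0.1696, 0.2137]
orientation: [2.019, 2.407, -0.0]
ft_force: [-0.4, -0.3, -4.0]
width: 0.118
grip_force: 58.9
```

```bash
python3 -m crank '[[[1,-1.5,0,0,0,0,0],[1,-3,0,0,0,0,0],[1,-4,0,0,0,0,0],[1,-5,0,0,0,0,0],[1,-5,0,0,0,0,0]]]'
```

```text
time_s: 12.18
tcp_pos: [0.5722, -0.1744, 0.2137]
orientation: [2.019, 2.407, -0.0]
ft_force: [-0.0, -0.7, -2.9]
width: 0.123
grip_force: 58.9
```

```bash
python3 -m crank '[[[1,-0.7,0,0,0,0,0],[1,-1.4,0,0,0,0,0],[1,-2,0,0,0,0,0],[1,-2,0,0,0,0,0]]]'
```

```text
time_s: 12.68
tcp_pos: [0.5725, -0.1764, 0.2137]
orientation: [2.019, 2.407, -0.0]
ft_force: [0.4, 0.3, -3.8]
width: 0.119
grip_force: 58.9
```

```bash
python3 -m crank '[[[1,-0.5,0,0,0,0,0],[1,-1,0,0,0,0,0],[1,-1.5,0,0,0,0,0],[1,-1.5,0,0,0,0,0]]]'
```

```text
time_s: 13.18
tcp_pos: [0.5728, -0.1779, 0.2137]
orientation: [2.019, 2.407, -0.0]
ft_force: [0.5, 0.1, -3.6]
width: 0.121
grip_force: 58.9
```

```bash
python3 -m crank '[[[1,-0.5,0,0,0,0,0],[1,-1,0,0,0,0,0],[1,-1,0,0,0,0,0]]]'
```

```text
time_s: 13.55
tcp_pos: [0.5729, -0.1788, 0.2137]
orientation: [2.019, 2.407, -0.0]
ft_force: [-0.2, 0.3, -3.7]
width: 0.119
grip_force: 58.9
```

```bash
python3 -m crank '[[[1,-0.5,0,0,0,0,0],[1,-1,0,0,0,0,0],[1,-1,0,0,0,0,0]]]'
```

```text
time_s: 13.92
tcp_pos: [0.5731, -0.1798, 0.2137]
orientation: [2.019, 2.407, -0.0]
ft_force: [-0.2, -0.3, -4.3]
width: 0.121
grip_force: 58.9
```

```bash
python3 -m crank '[[[1,-0.5,0,0,0,0,0],[1,-1,0,0,0,0,0],[1,-1,0,0,0,0,0]]]'
```

```text
time_s: 14.3
tcp_pos: [0.5733, -0.1808, 0.2137]
orientation: [2.019, 2.407, -0.0]
ft_force: [-0.7, -0.9, -3.6]
width: 0.116
grip_force: 58.9
```

```bash
python3 -m crank '[[[1,-0.5,0,0,0,0,0],[1,-1,0,0,0,0,0],[1,-1,0,0,0,0,0]]]'
```

```text
time_s: 14.68
tcp_pos: [0.5735, -0.1818, 0.2137]
orientation: [2.019, 2.407, -0.0]
ft_force: [-0.2, -0.2, -3.7]
width: 0.119
grip_force: 58.9
```

```bash
python3 -m crank '[[[1,-0.5,0,0,0,0,0],[1,-1,0,0,0,0,0],[1,-1,0,0,0,0,0]]]'
```

```text
time_s: 15.05
tcp_pos: [0.5737, -0.1828, 0.2137]
orientation: [2.019, 2.407, -0.0]
ft_force: [-0.1, -0.4, -3.3]
width: 0.12
grip_force: 58.9
```

```bash
python3 -m crank '[[[1,-0.5,0,0,0,0,0],[1,-1,0,0,0,0,0],[1,-1,0,0,0,0,0]]]'
```

```text
time_s: 15.42
tcp_pos: [0.5738, -0.1835, 0.2137]
orientation: [-2.019, -2.407, -0.0]
ft_force: [0.8, 0.8, -4.2]
width: 0.115
grip_force: 58.9
```

```bash
python3 -m crank '[[[1,-0.4,0,0,0,0,0],[1,-0.7,0,0,0,0,0],[1,-0.7,0,0,0,0,0]]]'; python3 - <<'E'
from plant import get_state,optics
for _ in range(2): optics.get_calibration("wrist");s=get_state();print(s["ft_force"],s["torque"])
E
```

```text
time_s: 15.8
tcp_pos: [0.5739, -0.184, 0.2137]
orientation: [-2.018, -2.407, -0.0]
ft_force: [-0.6, 2.6, -3.1]
width: 0.126
grip_force: 58.9
[-0.63562543  2.60434868 -3.10323434] [0.71660391 0.11057292 0.01850141]
[-0.63562543  2.60434868 -3.10323434] [0.71660391 0.11057292 0.01850141]
```

Wall contact felt (fy +2.6 N). I'll back off 2.6 mm to centre the notch, then lower.

```bash
python3 -m crank '[[[1,1.3,0,0,0,0,0],[1,2.6,0,0,0,0,0],[1,2.6,0,0,0,0,0]]]' && python3 -m crank '[[[1,0,0,0.8,0,0,0],[1,0,0,1.6,0,0,0],[1,0,0,2.4,0,0,0],[1,0,0,2.4,0,0,0]]]'
```

```text
time_s: 16.18
tcp_pos: [0.5735, -0.182, 0.2138]
orientation: [2.019, 2.406, -0.0]
ft_force: [0.9, 0.8, -3.4]
width: 0.119
grip_force: 58.9
time_s: 16.68
tcp_pos: [0.5735, -0.1818, 0.2112]
orientation: [-2.019, -2.407, 0.0]
ft_force: [-1.4, -0.3, -4.5]
width: 0.119
grip_force: 58.9
```

```bash
python3 -m crank '[[[1,0,0,0.6,0,0,0],[1,0,0,1.2,0,0,0],[1,0,0,1.8,0,0,0],[1,0,0,1.8,0,0,0]]]'
```

```text
time_s: 17.18
tcp_pos: [0.5735, -0.1818, 0.2094]
orientation: [-2.019, -2.407, 0.0]
ft_force: [-0.7, -0.6, -3.8]
width: 0.117
grip_force: 58.9
```

In the notch: it is already 2.8 mm below the lip-contact height with no force. I'll continue down.

```bash
python3 -m crank '[[[1,0,0,0.8,0,0,0],[1,0,0,1.6,0,0,0],[1,0,0,2.4,0,0,0],[1,0,0,3,0,0,0],[1,0,0,3,0,0,0]]]'
```

```text
time_s: 17.8
tcp_pos: [0.5735, -0.1818, 0.2064]
orientation: [-2.019, -2.407, 0.0]
ft_force: [0.5, -0.5, -3.2]
width: 0.117
grip_force: 58.9
```

```bash
python3 -m crank '[[[1,0,0,0.5,0,0,0],[1,0,0,1,0,0,0],[1,0,0,1.5,0,0,0],[1,0,0,1.5,0,0,0]]]'
```

```text
time_s: 18.3
tcp_pos: [0.5735, -0.1818, 0.205]
orientation: [2.019, 2.407, -0.0]
ft_force: [-0.2, -0.0, -4.1]
width: 0.12
grip_force: 58.9
```

```bash
python3 -m crank '[[[1,0,0,0.4,0,0,0],[1,0,0,0.8,0,0,0],[1,0,0,0.8,0,0,0]]]'
```

```text
time_s: 18.68
tcp_pos: [0.5735, -0.1818, 0.2042]
orientation: [2.019, 2.407, -0.0]
ft_force: [0.1, 0.5, -3.8]
width: 0.116
grip_force: 58.9
```

```bash
python3 -m crank '[[[1,0,0,0.4,0,0,0],[1,0,0,0.7,0,0,0],[1,0,0,0.7,0,0,0]]]'
```

```text
time_s: 19.05
tcp_pos: [0.5736, -0.1818, 0.2038]
orientation: [2.018, 2.407, 0.0]
ft_force: [-0.5, 0.5, -1.1]
width: 0.116
grip_force: 59.2
```

```bash
python3 -m crank '[[[1,0,0,0.4,0,0,0],[1,0,0,0.6,0,0,0],[1,0,0,0.6,0,0,0]]]'
```

```text
time_s: 19.42
tcp_pos: [0.5739, -0.1819, 0.2037]
orientation: [2.018, 2.406, 0.001]
ft_force: [-2.0, 0.6, 5.0]
width: 0.118
grip_force: 60.0
```

Seated at the expected height (0.2037). I'll relieve the excess force, soften the grip, then open gradually.

```bash
python3 -m crank '[[[1,0,0,-0.5,0,0,0],[1,0,0,-0.5,0,0,0]]]' 40 && python3 -m crank '[[[1,0,0,0,0,0,0],[1,0,0,0,0,0,0]]]' 20
```

```text
time_s: 19.68
tcp_pos: [0.5737, -0.1819, 0.2037]
orientation: [2.018, 2.407, 0.0]
ft_force: [-0.0, 0.4, 4.4]
width: 0.12
grip_force: 59.9
time_s: 19.92
tcp_pos: [0.5737, -0.1818, 0.2036]
orientation: [2.018, 2.407, 0.0]
ft_force: [-0.4, 0.4, 4.7]
width: 0.122
grip_force: 60.0
```

```bash
python3 -m crank '[[[1,0,0,-0.4,0,0,0],[1,0,0,-0.5,0,0,0],[1,0,0,-0.5,0,0,0]]]' 20
```

```text
time_s: 20.3
tcp_pos: [0.5735, -0.1818, 0.2038]
orientation: [-2.019, -2.407, 0.0]
ft_force: [0.3, -0.6, 1.2]
width: 0.122
grip_force: 59.6
```

```bash
python3 -m crank '[[[0.9,0,0,-0.3,0,0,0],[0.8,0,0,-0.3,0,0,0],[0.76,0,0,-0.3,0,0,0]]]' 20
```

```text
time_s: 20.68
tcp_pos: [0.5733, -0.1818, 0.2038]
orientation: [-2.018, -2.407, 0.0]
ft_force: [1.2, -0.6, -1.9]
width: 0.124
grip_force: 50.7
```

```bash
python3 -m crank '[[[0.72,0,0,0,0,0,0],[0.68,0,0,0,0,0,0],[0.64,0,0,0,0,0,0],[0.6,0,0,0,0,0,0],[0.55,0,0,0,0,0,0]]]'
```

```text
time_s: 21.3
tcp_pos: [0.5735, -0.1818, 0.2043]
orientation: [2.019, 2.407, -0.0]
ft_force: [-0.1, -0.9, -0.3]
width: 0.227
grip_force: 0.0
```

```bash
python3 -m crank '[[[0.4,0,0,0,0,0,0],[0.25,0,0,0,0,0,0],[0.1,0,0,0,0,0,0],[0,0,0,0,0,0,0],[0,0,0,0,0,0,0]]]' && python3 -m crank '[[[0,0,0,-8,0,0,0],[0,0,0,-25,0,0,0],[0,0,0,-50,0,0,0],[0,0,0,-80,0,0,0],[0,0,0,-110,0,0,0]]]' && python3 -m crank '[[[0,0,0,-20,0,0,0],[0,0,0,-20,0,0,0]]]'; python3 - <<'E'
import cv2,numpy as np
from plant import optics
a=optics.get_image("scene")[100:260,230:350,::-1];b=optics.get_image("wrist")[130:400,180:400,::-1]
o=np.hstack([cv2.resize(i,d,interpolation=cv2.INTER_CUBIC) for i,d in((a,(390,520)),(b,(400,520)))]);cv2.imwrite("pics/f.png",o)
E
```

```text
time_s: 21.92
tcp_pos: [0.5735, -0.1818, 0.2042]
orientation: [2.019, 2.407, -0.0]
ft_force: [0.7, 0.7, 0.1]
width: 0.5
grip_force: 0.0
time_s: 22.55
tcp_pos: [0.5736, -0.1817, 0.3167]
orientation: [2.018, 2.406, 0.001]
ft_force: [-0.3, 0.3, -0.1]
width: 0.497
grip_force: 0.0
time_s: 22.8
tcp_pos: [0.5743, -0.1817, 0.3367]
orientation: [2.016, 2.405, 0.002]
ft_force: [-0.2, -0.5, -0.1]
width: 0.501
grip_force: 0.0
```

View pics/f.png

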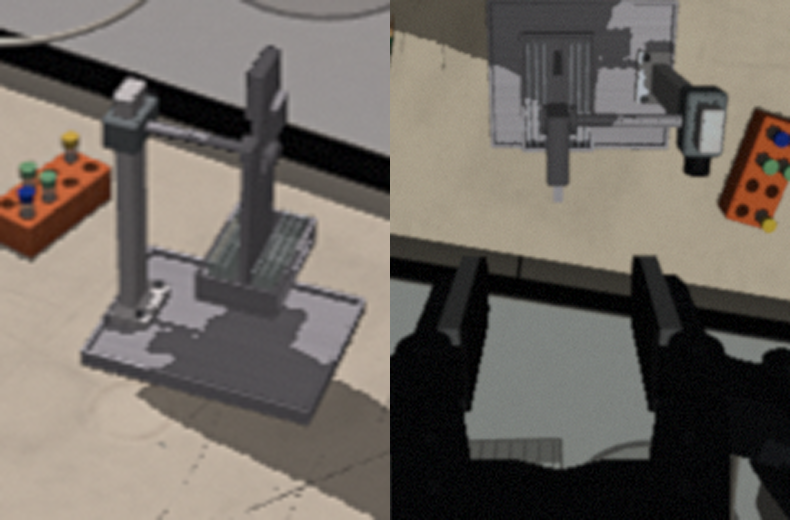

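The rack hangs upright on the pin (tab at (265,95) in the left view) and the gripper is clear. I'll let it settle, then hand in.

```bash
for i in 1 2 3 4; do python3 -m crank '[[[0,0,0,0,0,0,0],[0,0,0,0,0,0,0],[0,0,0,0,0,0,0],[0,0,0,0,0,0,0],[0,0,0,0,0,0,0]]]' >/dev/null; done; python3 -c "
from plant import workorder;print(workorder.hand_in())"
```

```text
the job is handed in; nothing more can be done
None
```

The rack is hanging upright on the pin, seated in the notch and released with the gripper clear; I handed the job in at about 25 s, and no verdict came back.

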